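Spacer stick and top slat for the airing stack

TASK

The camp-table slats are being stacked to air on the pull-out tray. Lay the loose spacer stick that matches the one already on the three-slat lower layer flat across the bare end of that layer, square to the slats, centred across them and as far in from that end as the other stick is from its own. Then lay the loose slat lengthwise over the middle slat, flat on both sticks with its ends even with the layer's, so that it rests level and clear of the layer; leave the first stick where it lies.

Things in the scene. Friction and masses are not known exactly. Their poses are not given: they have to be found in the camera images.
- layer: Three brown wooden slats side by side, fixed flat on the tray floor (floor's top at world z 4 mm). 180 (x, across the slats) x 240 (y, along them) x 12 mm; origin: centre of the underside. One stick already lies across it about 40 mm in from its +y end (local y +80 mm). The new stick belongs at local x 0, y -80 mm, 40 mm in from the bare end, within 20 mm and 10 degrees.
- set_stick: The spacer stick already in place: pale square wooden bar, 170 x 16 x 16 mm, loose, lying across the slats near the layer's +y end. Origin: centre of its underside; x along its length, z up.
- stick: The loose spacer stick: pale square wooden bar, 170 x 16 x 16 mm, 30 g, flat on the tray on the -y side of the loose slat. Origin: centre of its underside; x along its length, z up. Not the flat wooden strip near it (170 x 30 x 6 mm) nor the short offcut (70 x 16 x 16 mm).
- slat: The loose brown wooden slat, 56 (x) x 240 (y) x 12 (z) mm, 110 g, flat on the tray between the lower layer and the loose stick. Origin: centre of its underside; y along its length, z up. It belongs centred over the layer, y along the layer's y (either way round); on both sticks its underside is 28 mm above the layer's underside.
Mind the look-alikes: they are no part of the job. Leave any purple look-alike of the stick alone.

How it is judged:
On the way:
1. the matching stick lies across the bare end of the lower layer, let go (y of stick in the frame of layer between -0.105 and -0.055 m and x of stick in the frame of layer between -0.025 and 0.025 m and z of stick in the frame of layer between 0.009 and 0.015 m and angle between the x axis of stick and the x axis of layer, either way round below 0.21 rad and contact force between the fingers and stick below 0.05 N and linear speed of stick below 0.02 m/s), for 0.2 s.
At the end, for the whole second after the job is handed in: New stick on the layer at local y -80 mm, x 0, first stick still at y +80 mm, x 0 (each within 25 mm, square within 12 degrees); slat at rest, level within 3 degrees on both sticks, 28 mm up (3.5 mm), centred within 22 mm across and 25 mm along, parallel within 10 degrees (y of stick in the frame of layer between -0.105 and -0.055 m and x of stick in the frame of layer between -0.025 and 0.025 m and z of stick in the frame of layer between 0.009 and 0.015 m and angle between the x axis of each of stick, set_stick and the x axis of layer, either way round below 0.21 rad and y of set_stick in the frame of layer between 0.055 and 0.105 m and x of set_stick in the frame of layer between -0.025 and 0.025 m and z of set_stick in the frame of layer between 0.009 and 0.015 m and x of slat in the frame of layer between -0.022 and 0.022 m and y of slat in the frame of layer between -0.025 and 0.025 m and z of slat in the frame of layer between 0.0245 and 0.0315 m and angle between the y axis of slat and the y axis of layer, either way round below 0.19 rad and angle between slat's own z axis and vertical below 0.05 rad and linear speed of each of slat, stick below 0.02 m/s); the robot touches nothing.
It also fails if it takes over 58 s, if anything falls off the work surface, if the arm or the gripper's body presses on something with over 40 N, if the wrist force passes 120 N, or if a joint passes its speed limit or range.

ROBOT

A 6-joint arm with a two-finger parallel gripper is mounted at the origin on the work surface. World frame = base frame: x ahead of the robot, y to its left, z up, the work surface at z = 0. Lengths are in m, angles in rad, forces in N, time in s.
With the tool pointing down it reaches from about 0.375 to 0.975 m from the base axis. Payload 3.8 kg.
Tool frame: the origin (TCP) lies on the mounting face of the last link; the fingertips stand 173 mm ahead of it and the grasp point (between the pads) lies 155 mm ahead of it; z points along the fingers, y is the line along which they close (so a half turn about z gives the same grasp; the last joint's range is limited). The gripper opens to 85 mm and grips with 20 to 120 N. Pads are 22 mm wide; open, the fingers measure 114 mm over their backs; the gripper's body (76 mm by 85 mm) begins 54 mm behind the grasp point. The pads swing forward as they close: fully open they stand 13 mm farther back than shut.
Start: joints at [1.219, 0.264, 1.604, -0, 1.274, -0.037], TCP at [0.209, 0.642, 0.405] pointing down, gripper open.
Joint ranges: [-2.63, 2.63], [-0.94, 2.18], [0.31, 2.57], [-1.31, 4.45], [0, 2.66], [-2.55, 2.55]. Speed limits (rad/s): [2.57, 2.57, 3.14, 3.14, 3.14, 3.14].

INTERFACE

Orientations are given as a unit quaternion [x, y, z, w].
In Python, from bench import arm, snapshot, camera_info gives the robot as it stands.
- The arm moves only by the shell command python3 -m creep 'ROWS' [FORCE]. ROWS is JSON, a list of rows, each a list of 3 entries, a list of its own where there are three numbers: the shift along the tool's x, y, z in m, then the turn about the tool's z in degrees, then the opening, from 0 (shut) to 1 (fully open). A call has exactly 10 rows; each row is the pose to reach, as a shift and turn from the pose commanded when the call began, along the tool's axes at that moment; what a row does not reach only later rows make up. A row lasts 1/8 s, in which the tool goes at most 62.5 mm and 10.7 degrees, less where a joint would pass 70% of its speed; a pose out of reach is approached as far as the arm can. A call with a gripper value outside its range is refused whole. The fingers move at their own pace and stop on an object; FORCE is the grip in N (left out, the last holds). Time passes only in rows, so rows that repeat a pose let the fingers close, or fill a call up. It gives the time, the measured TCP pose, the force, the opening and the grip force at its end, in the units of the state.
- arm.observe(): the state, without advancing time (a new reading comes with each control period).
- snapshot(name): name is "side" or "top" or "wrist"; returns the picture (420x560x3 uint8, red, green, blue); there is no depth.
- camera_info(name): a dict with "fovy" (degrees; the focal length in pixels is half the picture's height over the tangent of half this angle, whatever the lens; pixels are square), "cx", "cy" (the principal point, pixels), "R" (3x3) and "t" (3): a world point X has camera coordinates R X + t; the wrist camera has in their place "T_tool_cam" (4x4, takes a point from camera to tool coordinates, whose origin is the TCP and whose axes are the flange's). Camera axes: x right, y down, z forward; pixel columns grow to the right and rows downward; lengths in m; the calibration is good to about 2 mm. A picture is of the moment at which its call begins: read the wrist's pose just before it. camera_info takes no time and is no camera call.
- arm.finish_job(): hands the job in; it is judged then, once.
The state is a dict: "t": time; "joint_pos": joint angles; "qvel": joint speeds; "tau": joint torques, N m; "eef_pos": TCP position; "tcp_rot": TCP orientation; "wrist_force": force on the tool from outside, world axes, zero at the start; "wrist_torque": the same for the moment, N m; "finger_gap": finger opening in m; "grip_force": force on a finger pad.
Only numpy, scipy, OpenCV 4.12 (cv2) and the standard library are available. Lean on these libraries where they do the work, as an engineer would, in place of code of your own. Each camera call takes 0.05 s, during which the arm holds its last target. There are 200 camera calls.

## Working session

There is one attempt and no reset: what is moved stays moved. The work goes in short steps, Python scripts to look and compute and a shell command to move; the robot and the scene stay as the last step left them, time stands still between calls to the robot, and variables do not carry over. Pictures are saved under pics/ and viewed, at most 10 in all, crops included, and the job is handed in when it is done.

```bash
mkdir -p pics; python3 - <<'E'
from bench import arm,snapshot,camera_info
import cv2,numpy as np
s=arm.observe();print(s)
for n in("top","side"):
    im=snapshot(n);cv2.imwrite(f"pics/{n}0.png",im[:,:,::-1]);c=camera_info(n);print(n,c)
print(camera_info("wrist"))
E
```

```text
{'t': 0.0, 'joint_pos': array([ 1.21906248e+00,  2.64762481e-01,  1.60540164e+00,  3.89253780e-05,
        1.27371363e+00, -3.68796318e-02]), 'qvel': array([-0.00016153, -0.00034712,  0.00032576, -0.00176734,  0.00118331,
       -0.00049903]), 'tau': array([-1.34483958e-03, -5.15134227e+01, -3.67304063e+01, -4.80882609e-04,
        1.34399461e-02, -1.23290572e-06]), 'eef_pos': array([0.20889305, 0.64149127, 0.40334038]), 'tcp_rot': array([ 1.56783196e-01,  9.87632383e-01, -1.11745577e-03, -2.38864068e-04]), 'wrist_force': array([ 0.56054783, -0.17118228, -0.86630589]), 'wrist_torque': array([ 0.05824544,  0.03377895, -0.01858416]), 'grip_force': 0.0, 'finger_gap': 0.08557090717001865}
top {'fovy': 49.32099062080157, 'cx': 282.1416279562494, 'cy': 208.0125927961772, 'R': array([[-0.01972963, -0.99931816, -0.03120814],
       [-0.99829265,  0.0214066 , -0.05434654],
       [ 0.05497755,  0.03008262, -0.99803432]]), 't': array([0.02009366, 0.37938805, 1.17843146])}
side {'fovy': 45.73793818663868, 'cx': 278.7721252033728, 'cy': 208.2784817693701, 'R': array([[ 0.71186066, -0.70231965, -0.00122684],
       [-0.48655033, -0.49189887, -0.72201404],
       [ 0.50648117,  0.51457031, -0.69187732]]), 't': array([-0.29588033,  0.21438847,  0.932036  ])}
{'fovy': 62.03581895802768, 'cx': 278.5671969526367, 'cy': 208.3088787787235, 'T_tool_cam': array([[ 1.90477587e-05, -9.64035185e-01, -2.65774645e-01,
         6.72468986e-02],
       [ 1.00000000e+00,  2.30892927e-05, -1.20821601e-05,
         7.14929015e-04],
       [ 1.77841760e-05, -2.65774645e-01,  9.64035185e-01,
         3.01857343e-02],
       [ 0.00000000e+00,  0.00000000e+00,  0.00000000e+00,
         1.00000000e+00]])}
```

View pics/top0.png

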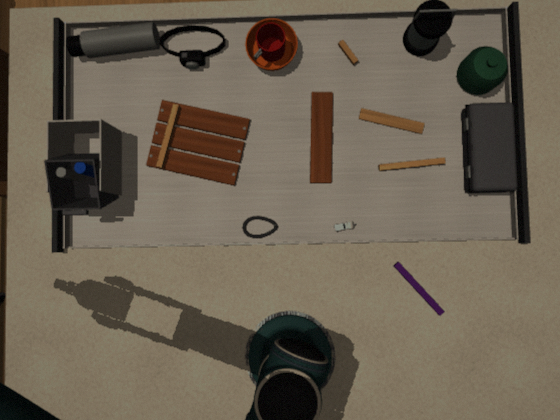

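View pics/side0.png

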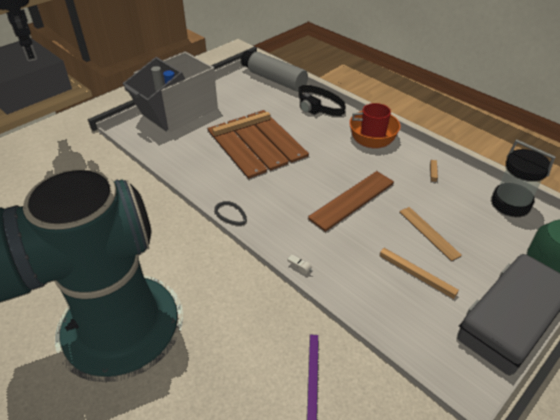

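The top view shows the layer at about (200,142), with the set stick on it at (168,136). The slat is at (321,137), the matching thin stick at (412,164), the wide flat strip at (391,121) and the offcut at (348,52). The side view agrees with this.

```bash
cat > h.py <<'E'
import numpy as np,cv2
from bench import arm,snapshot,camera_info
from scipy.spatial.transform import Rotation as Ro
def cam(n,s=None):
    c=camera_info(n);f=210/np.tan(np.radians(c["fovy"]/2))
    if "R" in c: return f,c["cx"],c["cy"],np.array(c["R"]).T,-np.array(c["R"]).T@np.array(c["t"])
    T=np.array(c["T_tool_cam"]);R=Ro.from_quat(s["tcp_rot"]).as_matrix()
    return f,c["cx"],c["cy"],R@T[:3,:3],R@T[:3,3]+s["eef_pos"]
def ray(C,uv,z):
    f,cx,cy,R,o=C;uv=np.asarray(uv,float).reshape(-1,2)
    d=np.c_[(uv[:,0]-cx)/f,(uv[:,1]-cy)/f,np.ones(len(uv))]@R.T
    return (o+d*((z-o[2])/d[:,2])[:,None])[:,:2]
def proj(C,X):
    f,cx,cy,R,o=C;p=(np.atleast_2d(X)-o)@R
    return np.c_[cx+f*p[:,0]/p[:,2],cy+f*p[:,1]/p[:,2]]
def rect(P):
    """centre, long length, short, angle of long axis (deg) of world points"""
    c,(w,h),a=cv2.minAreaRect((P*1000).astype(np.float32))
    if w<h: w,h,a=h,w,a+90
    return np.array(c)/1000,round(w,1),round(h,1),(a+90)%180-90
def blobs(m,mn=60):
    cs,_=cv2.findContours(m.astype(np.uint8),cv2.RETR_EXTERNAL,cv2.CHAIN_APPROX_NONE)
    return [c[:,0,:] for c in cs if cv2.contourArea(c)>mn]
def rel(s,xy,ang):
    """tool-frame shift (x,y) to bring TCP over xy, and turns that put tool x / y along world angle ang"""
    R=Ro.from_quat(s["tcp_rot"]).as_matrix();d=np.append(np.array(xy)-s["eef_pos"][:2],0)
    tx=np.degrees(np.arctan2(R[1,0],R[0,0]))
    t=lambda a:-((a-tx+90)%180-90)   # tool z down: positive turn lowers world angle
    return (R.T@d)[:2].round(4),"turn x->",round(t(ang),1)
E
python3 - <<'E'
from h import *
im=cv2.cvtColor(cv2.imread("pics/top0.png"),cv2.COLOR_BGR2HSV);C=cam("top")
H,S,V=cv2.split(im)
for p in[(412,164),(391,121),(321,137),(200,115),(168,136),(300,100)]:print(p,im[p[1],p[0]])
wood=(H<25)&(S>85)&(V>45);wood[250:]=0;wood[:30]=0
for c in blobs(wood):
    for z in(.016,.020): print(z,c.mean(0).round(),*rect(ray(C,c,z)))
print(arm.observe()['eef_pos'],Ro.from_quat(arm.observe()['tcp_rot']).as_matrix().round(3))
E
```

```text
(412, 164) [ 15 152 131]
(391, 121) [ 14 155 120]
(321, 137) [ 10 181  86]
(200, 115) [ 12 197  75]
(168, 136) [ 16 154 131]
(300, 100) [ 17  46 128]
0.016 [  5. 224.] [0.35436334 0.74279651] 134.3 5.4 0.7860246896743774
0.02 [  5. 224.] [0.35422784 0.7402019 ] 133.8 5.4 0.7860292792320251
0.016 [412. 164.] [ 0.48674036 -0.32383936] 172.2 17.7 -85.29919099807739
0.02 [412. 164.] [ 0.48615665 -0.32282239] 171.6 17.6 -85.29919052124023
0.016 [201. 167.] [0.49199158 0.22180685] 190.5 56.1 75.86304473876953
0.02 [201. 167.] [0.49139005 0.22097629] 189.8 55.9 75.86304473876953
0.016 [207. 144.] [0.55149695 0.20569708] 188.4 56.4 75.9322280883789
0.02 [207. 144.] [0.55069403 0.20492107] 187.8 56.2 75.93224334716797
0.016 [391. 121.] [ 0.60069684 -0.27539822] 168.3 30.1 74.83427429199219
0.02 [391. 121.] [ 0.59972736 -0.27454529] 167.7 30.0 74.83429718017578
0.016 [186. 128.] [0.55802295 0.23076984] 239.8 179.8 76.07589721679688
0.02 [186. 128.] [0.55719788 0.22990895] 239.0 179.1 76.0759048461914
0.016 [321. 137.] [ 0.56285815 -0.09299168] 237.4 56.7 -2.3707504272460938
0.02 [321. 137.] [ 0.56201678 -0.09275636] 236.6 56.5 -2.3707504272460938
0.016 [348.  52.] [ 0.78693005 -0.16775754] 72.4 19.5 34.50575637817383
0.02 [348.  52.] [ 0.78532996 -0.16726904] 72.2 19.4 34.50582504272461
0.016 [270.  46.] [0.79779889 0.03372596] 138.0 107.8 88.0585708618164
0.02 [270.  46.] [0.7961618  0.03353223] 137.5 107.4 88.05858612060547
0.016 [ 5. 40.] [0.84445789 0.75096936] 64.4 24.7 0.7649165987968445
0.02 [ 5. 40.] [0.84266309 0.74834711] 64.1 24.6 0.7649750113487244
[0.20889549 0.64152052 0.40344901] [[-0.951  0.31  -0.001]
 [ 0.31   0.951 -0.002]
 [ 0.    -0.002 -1.   ]]
```

```bash
python3 -m creep '[[[-0.02,-0.02,0],4,0.5],[[-0.06,-0.05,0],10,0.5],[[-0.11,-0.09,0],18,0.5],[[-0.155,-0.135,0],26,0.5],[[-0.20,-0.175,0],34,0.5],[[-0.245,-0.215,0],42,0.5],[[-0.295,-0.26,0],50,0.5],[[-0.34,-0.30,0],58,0.5],[[-0.385,-0.34,0],64,0.5],[[-0.41,-0.36,0],67.4,0.5]]' 40; python3 -c "
from h import *
s=arm.observe();print(s['joint_pos'].round(2),rel(s,(.486,-.323),94.7))"
```

```text
t: 1.35
eef_pos: [0.4882, 0.1698, 0.4043]
tcp_rot: [0.68, 0.733, -0.0, 0.0]
wrist_force: [1.3, 1.3, -0.7]
finger_gap: 0.0426
grip_force: 0.0
[ 0.29 -0.04  1.94 -0.    1.24  0.21] (array([-0.4913, -0.039 ]), 'turn x->', np.float64(-0.4))
```

```bash
python3 -m creep '[[[-0.03,0,0],0,0.5],[[-0.085,-0.005,0.01],0,0.5],[[-0.14,-0.01,0.02],0,0.5],[[-0.195,-0.015,0.03],0,0.5],[[-0.25,-0.02,0.04],0,0.5],[[-0.305,-0.025,0.06],-0.4,0.5],[[-0.36,-0.03,0.08],-0.4,0.5],[[-0.42,-0.035,0.1],-0.4,0.5],[[-0.465,-0.039,0.12],-0.4,0.5],[[-0.491,-0.039,0.12],-0.4,0.5]]' 40; python3 - <<'E'
from h import *
s=arm.observe();im=snapshot("wrist");cv2.imwrite("pics/w1.png",im[:,:,::-1]);C=cam("wrist",s)
print(s['eef_pos'],s['joint_pos'].round(2))
H,S,V=cv2.split(cv2.cvtColor(im,cv2.COLOR_RGB2HSV));m=(H<25)&(S>85)&(V>45)
for c in blobs(m,300):
    r=rect(ray(C,c,.02));print(c.mean(0).round(),*r,rel(s,r[0],r[3]))
E
```

```text
t: 2.6
eef_pos: [0.4862, -0.3215, 0.2822]
tcp_rot: [0.677, 0.736, -0.0, -0.002]
wrist_force: [0.5, 0.8, -0.8]
finger_gap: 0.0428
grip_force: 0.0
[ 0.48623524 -0.32150897  0.28219821] [-0.63  0.2   1.92 -0.    1.03 -0.71]
[284. 211.] [ 0.48969333 -0.32658078] 170.1 15.8 -85.17752599716187 (array([-0.0053,  0.003 ]), 'turn x->', np.float64(0.0))
[460. 155.] [ 0.59976233 -0.27848767] 162.7 29.5 74.62094116210938 (array([0.0333, 0.1167]), 'turn x->', np.float64(20.2))
```

View pics/w1.png

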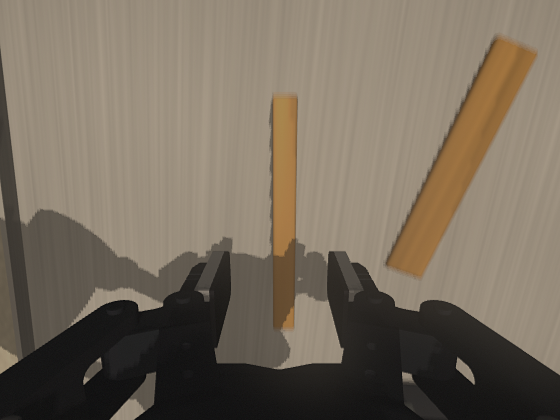

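The wrist view shows the stick at columns 273-297, rows 95-328, measuring 170 x 16 mm, between the open pads. I'll descend and grip.

```bash
python3 -m creep '[[[-0.0055,0.003,0.015],0,0.5],[[-0.0055,0.003,0.04],0,0.5],[[-0.0055,0.003,0.065],0,0.5],[[-0.0055,0.003,0.085],0,0.5],[[-0.0055,0.003,0.097],0,0.5],[[-0.0055,0.003,0.101],0,0.5],[[-0.0055,0.003,0.101],0,0.5],[[-0.0055,0.003,0.101],0,0],[[-0.0055,0.003,0.101],0,0],[[-0.0055,0.003,0.101],0,0]]' 40; python3 -m creep '[[[0,0,0],0,0],[[0,0,0],0,0],[[0,0,0],0,0],[[0,0,-0.005],0,0],[[0,0,-0.02],0,0],[[0,0,-0.04],0,0],[[0,0,-0.06],0,0],[[0,0,-0.08],0,0],[[0,0,-0.09],0,0],[[0,0,-0.09],0,0]]' 40;  python3 -c "
from h import *
s=arm.observe();print(s['eef_pos'],s['finger_gap'],rel(s,(.5388,.1531),-13.92))"
```

```text
t: 3.9
eef_pos: [0.4915, -0.3256, 0.1848]
tcp_rot: [0.676, 0.737, 0.0, 0.001]
wrist_force: [-0.2, -0.8, 5.3]
finger_gap: 0.0148
grip_force: 40.6
t: 5.15
eef_pos: [0.4914, -0.3255, 0.2751]
tcp_rot: [0.676, 0.737, 0.0, 0.001]
wrist_force: [0.3, 0.4, -0.3]
finger_gap: 0.0144
grip_force: 40.1
[ 0.49139876 -0.32545237  0.27512405] 0.014362119145224258 (array([0.4727, 0.0886]), 'turn x->', np.float64(-71.1))
```

```bash
python3 -m creep '[[[0.025,0.005,0],-4,0],[[0.075,0.015,0],-11,0],[[0.13,0.025,0],-19,0],[[0.185,0.035,0],-27,0],[[0.24,0.045,0],-36,0],[[0.295,0.055,0],-45,0],[[0.35,0.065,0],-53,0],[[0.405,0.075,0],-61,0],[[0.45,0.085,0],-67,0],[[0.473,0.089,0],-71,0]]' 40; python3 -m creep '[[[0,0,0],0,0],[[0,0,0],0,0],[[0,0,0],0,0],[[0,0,0.01],0,0],[[0,0,0.01],0,0],[[0,0,0.01],0,0],[[0,0,0.01],0,0],[[0,0,0.01],0,0],[[0,0,0.01],0,0],[[0,0,0.01],0,0]]' 40; python3 - <<'E'
from h import *
s=arm.observe();im=snapshot("wrist");cv2.imwrite("pics/w2.png",im[:,:,::-1])
im=snapshot("top");cv2.imwrite("pics/t2.png",im[:,:,::-1]);print(s['joint_pos'].round(2),s['finger_gap'],rel(s,(.5388,.1531),-13.92))
E
```

```text
t: 6.4
eef_pos: [0.5383, 0.1561, 0.2726]
tcp_rot: [0.12, 0.993, -0.0, -0.001]
wrist_force: [0.9, -0.1, -0.1]
finger_gap: 0.0146
grip_force: 40.1
t: 7.65
eef_pos: [0.5388, 0.1538, 0.2638]
tcp_rot: [0.122, 0.993, 0.0, 0.0]
wrist_force: [1.0, -0.4, -1.0]
finger_gap: 0.0147
grip_force: 40.0
[ 0.23  0.18  1.99  0.    0.98 -1.09] 0.014685302613756945 (array([-0.0002, -0.0007]), 'turn x->', np.float64(-0.1))
```

View pics/w2.png

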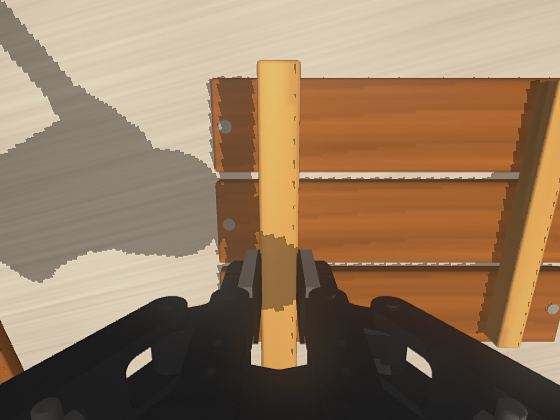

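The held stick runs along columns 258-300, with its far end at row 60. The layer's bare-end corner is at about (210,78), and the set stick runs from (545,85) to (508,345), which is square once perspective is allowed for.

```bash
python3 - <<'E'
from h import *
s=arm.observe();C=cam("wrist",s);u=np.radians(76.08);ey=np.array([np.cos(u),np.sin(u)]);ex=np.array([ey[1],-ey[0]]);L=np.array([.558,.2308])
loc=lambda uv,z:[(round((p-L)@ex*1000,1),round((p-L)@ey*1000,1)) for p in ray(C,uv,z)]
print("layer corner/end, want x-90,y-120",loc([(211,79),(217,180),(217,257),(525,79)],.016))
zt=s['eef_pos'][2]-.1808
print("held stick end top, corners:",loc([(258,61),(300,61),(262,365),(297,365)],zt+.016))
print("set stick",loc([(541,83),(499,346),(520,346)],.032))
C=cam("top");im=cv2.imread("pics/top0.png");H,S,V=cv2.split(cv2.cvtColor(im,cv2.COLOR_BGR2HSV))
m=(V>105)&(S>110)&(H<25);m[:,:140]=0;m[:,200:]=0;m[:90]=0;m[190:]=0
for c in blobs(m): r=rect(ray(C,c,.032));print(r,(r[0]-L)@ex,(r[0]-L)@ey)
E
```

```text
layer corner/end, want x-90,y-120 [(np.float64(-86.1), np.float64(-118.1)), (np.float64(-26.0), np.float64(-117.5)), (np.float64(26.5), np.float64(-120.1)), (np.float64(-85.7), np.float64(65.9))]
held stick end top, corners: [(np.float64(-85.0), np.float64(-85.9)), (np.float64(-84.9), np.float64(-70.8)), (np.float64(43.9), np.float64(-86.3)), (np.float64(44.0), np.float64(-70.4))]
set stick [(np.float64(-82.3), np.float64(64.4)), (np.float64(84.4), np.float64(69.2)), (np.float64(84.5), np.float64(83.3))]
(array([0.57582477, 0.30738492]), 168.4, 14.7, -15.8680419921875) -0.0011224938171316458 0.07862386445556346
```

```bash
python3 -m creep '[[[-0.002,0,0.01],0,0],[[-0.002,0,0.025],0,0],[[-0.002,0,0.04],0,0],[[-0.002,0,0.052],0,0],[[-0.002,0,0.06],0,0],[[-0.002,0,0.063],0,0],[[-0.002,0,0.065],0,0],[[-0.002,0,0.066],0,0],[[-0.002,0,0.067],0,0],[[-0.002,0,0.067],0,0]]' 40
```

```text
t: 9.0
eef_pos: [0.5408, 0.1533, 0.1969]
tcp_rot: [0.122, 0.993, 0.0, 0.0]
wrist_force: [-0.8, 1.1, 0.2]
finger_gap: 0.0148
grip_force: 40.0
```

```bash
python3 -m creep '[[[0,0,0.001],0,0],[[0,0,0.001],0,0],[[0,0,0.002],0,0],[[0,0,0.002],0,0],[[0,0,0.002],0,0],[[0,0,0.002],0,0],[[0,0,0.002],0,0],[[0,0,0.002],0,0],[[0,0,0.002],0,0],[[0,0,0.002],0,0]]' 40
```

```text
t: 10.25
eef_pos: [0.5409, 0.1533, 0.1967]
tcp_rot: [0.122, 0.993, -0.0, 0.0]
wrist_force: [-6.2, -1.1, 12.8]
finger_gap: 0.0147
grip_force: 41.6
```

The stick is touching the layer. I'll release it and go up.

```bash
python3 -m creep '[[[0,0,-0.0015],0,0],[[0,0,-0.0015],0,0.4],[[0,0,-0.0015],0,0.4],[[0,0,-0.0015],0,0.4],[[0,0,-0.0015],0,0.4],[[0,0,-0.005],0,0.4],[[0,0,-0.03],0,0.4],[[0,0,-0.06],0,0.4],[[0,0,-0.1],0,0.4],[[0,0,-0.12],0,0.4]]' 40; python3 - <<'E'
from h import *
s=arm.observe();im=snapshot("top");cv2.imwrite("pics/t3.png",im[:,:,::-1]);C=cam("top")
u=np.radians(76.08);ey=np.array([np.cos(u),np.sin(u)]);ex=np.array([ey[1],-ey[0]]);L=np.array([.558,.2308])
im=snapshot("wrist");cv2.imwrite("pics/w3.png",im[:,:,::-1])
print(s['eef_pos'],rel(s,(.565,-.094),-2.4))
E
```

```text
t: 11.5
eef_pos: [0.5415, 0.1534, 0.3177]
tcp_rot: [0.122, 0.993, 0.001, 0.002]
wrist_force: [0.3, -0.6, -0.3]
finger_gap: 0.0341
grip_force: 0.0
[0.54147513 0.15343034 0.31765123] (array([-0.0828, -0.2343]), 'turn x->', np.float64(-11.6))
```

View pics/w3.png

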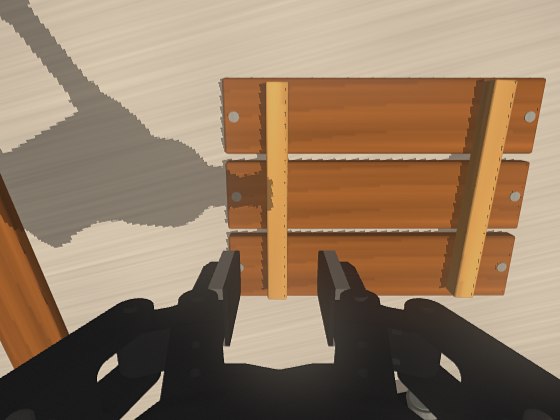

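The new stick lies square at columns 267-287, rows 83-298. The layer corners are at (222,79), (545,79) and (505,295).

```bash
python3 - <<'E'
from h import *
s=arm.observe();C=cam("wrist",s)
a,b,c=ray(C,[(222,79),(545,79),(504.5,295)],.016)
L=(a+c)/2+0;print("sides",np.linalg.norm(b-a),np.linalg.norm(c-b));
d=b-a;print([np.linalg.norm(x) for x in(d,)],np.degrees(np.arctan2(d[1],d[0])))
e=b-c;print("x-axis angle",np.degrees(np.arctan2(e[1],e[0])))
L=(a+ray(C,[(504.5,295)],.016)[0])/2;print("L",L)
u=np.arctan2(d[1],d[0]);ey=np.array([np.cos(u),np.sin(u)]);ex=np.array([ey[1],-ey[0]])
loc=lambda uv,z:[(round((p-L)@ex*1000,1),round((p-L)@ey*1000,1)) for p in ray(C,uv,z)]
print("new",loc([(266,83),(287.5,83),(268,298),(286,298)],.032));print("set",loc([(497,81),(517,81),(456,296),(473,296)],.032))
E
python3 -m creep '[[[-0.005,-0.01,0],0,0.5],[[-0.015,-0.035,0],-1,0.9],[[-0.025,-0.065,0],-3,0.9],[[-0.035,-0.095,0],-4,0.9],[[-0.045,-0.13,0],-6,0.9],[[-0.055,-0.16,0],-8,0.9],[[-0.065,-0.19,0],-9,0.9],[[-0.075,-0.215,0],-10.5,0.9],[[-0.083,-0.23,0],-11.6,0.9],[[-0.083,-0.234,0],-11.6,0.9]]' 40
python3 - <<'E'
from h import *
s=arm.observe();im=snapshot("wrist");cv2.imwrite("pics/w4.png",im[:,:,::-1]);C=cam("wrist",s)
print(s['eef_pos'],s['joint_pos'].round(2))
H,S,V=cv2.split(cv2.cvtColor(im,cv2.COLOR_RGB2HSV));m=(H<25)&(S>85)&(V>45)
for c in blobs(m,300):
    r=rect(ray(C,c,.016));print(c.mean(0).round(),*r,rel(s,r[0],r[3]))
E
```

```text
sides 0.236781557073303 0.17699641376578845
[np.float64(0.236781557073303)] 75.97933286144962
x-axis angle 166.41306899660486
L [0.56104942 0.23058087]
new [(np.float64(-84.6), np.float64(-86.4)), (np.float64(-84.6), np.float64(-71.6)), (np.float64(81.7), np.float64(-86.4)), (np.float64(81.7), np.float64(-71.7))]
set [(np.float64(-85.9), np.float64(73.2)), (np.float64(-85.9), np.float64(87.0)), (np.float64(80.2), np.float64(67.7)), (np.float64(80.2), np.float64(81.7))]
t: 12.85
eef_pos: [0.5638, -0.0953, 0.3127]
tcp_rot: [0.022, 1.0, 0.0, -0.002]
wrist_force: [-0.5, 0.5, -0.2]
finger_gap: 0.0767
grip_force: 0.0
[ 0.56384015 -0.09529744  0.31272347] [-0.21  0.15  1.92 -0.    1.08 -1.74]
[463. 411.] [0.76904694 0.0740862 ] 39.8 29.8 87.42412567138672 (array([-0.1974,  0.1784]), 'turn x->', np.float64(-90.0))
[ 76. 257.] [ 0.60572144 -0.25876556] 132.4 30.4 74.68812561035156 (array([-0.0491, -0.1614]), 'turn x->', np.float64(-77.2))
[537. 230.] [0.59628741 0.11715143] 56.0 51.3 -14.153175354003906 (array([-0.0229,  0.2137]), 'turn x->', np.float64(11.6))
[551. 154.] [0.53586133 0.10915241] 57.9 21.2 9.360034942626953 (array([0.0371, 0.203 ]), 'turn x->', np.float64(-11.9))
[279. 184.] [ 0.56544348 -0.09387094] 238.7 55.6 -2.366424560546875 (array([-0.0015,  0.0015]), 'turn x->', np.float64(-0.2))
```

View pics/w4.png

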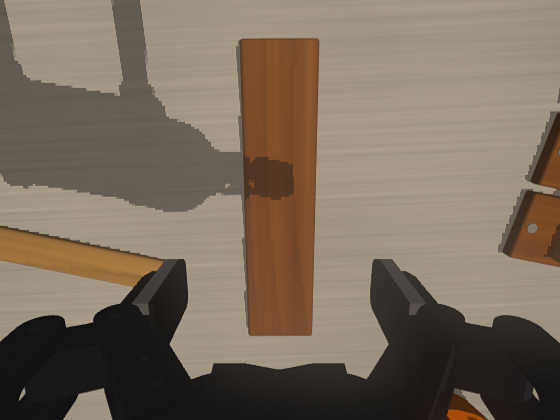

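The slat is at columns 240-318, rows 38-335, measuring 239 x 56 mm, and sits centred between the pads. I'll descend on it.

```bash
python3 -m creep '[[[-0.001,0.0015,0.02],0,0.9],[[-0.001,0.0015,0.05],0,0.9],[[-0.001,0.0015,0.08],0,0.9],[[-0.001,0.0015,0.11],0,0.9],[[-0.001,0.0015,0.13],0,0.9],[[-0.001,0.0015,0.137],0,0.9],[[-0.001,0.0015,0.138],0,0.9],[[-0.001,0.0015,0.138],0,0.9],[[-0.001,0.0015,0.138],0,0.9],[[-0.001,0.0015,0.138],0,0.9]]' 50
```

```text
t: 14.15
eef_pos: [0.5659, -0.0926, 0.1775]
tcp_rot: [0.021, 1.0, -0.0, 0.001]
wrist_force: [-0.2, -0.7, -0.7]
finger_gap: 0.0765
grip_force: 0.0
```

```bash
python3 -m creep '[[[0,0,0.002],0,0.9],[[0,0,0.002],0,0.3],[[0,0,0.002],0,0.3],[[0,0,0.002],0,0.3],[[0,0,0.002],0,0.3],[[0,0,0.002],0,0.3],[[0,0,0.002],0,0.3],[[0,0,0.002],0,0.3],[[0,0,0.002],0,0.3],[[0,0,0.002],0,0.3]]' 50
```

```text
t: 15.4
eef_pos: [0.5658, -0.0925, 0.1749]
tcp_rot: [0.021, 1.0, -0.0, 0.0]
wrist_force: [-0.2, -0.3, 4.5]
finger_gap: 0.0545
grip_force: 54.3
```

```bash
python3 -m creep '[[[0,0,-0.005],0,0.3],[[0,0,-0.015],0,0.3],[[0,0,-0.03],0,0.3],[[0,0,-0.05],0,0.3],[[0,0,-0.07],0,0.3],[[0,0,-0.09],0,0.3],[[0,0,-0.105],0,0.3],[[0,0,-0.115],0,0.3],[[0,0,-0.12],0,0.3],[[0,0,-0.12],0,0.3]]' 50; python3 -c "
from h import *
s=arm.observe();print(s['eef_pos'],s['finger_gap'],rel(s,(.560,.2307),76.1))"
```

```text
t: 16.65
eef_pos: [0.5655, -0.0924, 0.2946]
tcp_rot: [0.021, 1.0, 0.0, -0.0]
wrist_force: [0.3, 1.1, -0.8]
finger_gap: 0.0544
grip_force: 53.7
[ 0.56548689 -0.09243135  0.29459213] 0.05439847123218653 (array([0.0192, 0.3226]), 'turn x->', np.float64(-78.5))
```

```bash
python3 -m creep '[[[0,0.01,0],2,0.3],[[0.002,0.03,0],6,0.3],[[0.005,0.055,0],11,0.3],[[0.007,0.08,0],17,0.3],[[0.009,0.105,0],23,0.3],[[0.011,0.13,0],30,0.3],[[0.012,0.155,0],37,0.3],[[0.013,0.175,0],44,0.3],[[0.014,0.19,0],49,0.3],[[0.014,0.195,0],52,0.3]]' 50; python3 -c "
from h import *
s=arm.observe();print(s['eef_pos'],s['finger_gap'],rel(s,(.560,.2307),76.1))"
```

```text
t: 17.9
eef_pos: [0.5594, 0.1039, 0.2935]
tcp_rot: [0.458, 0.889, -0.001, -0.001]
wrist_force: [-0.3, -0.4, -0.7]
finger_gap: 0.0546
grip_force: 53.7
[0.55936273 0.1038648  0.29346582] 0.05456223463229376 (array([0.1029, 0.0742]), 'turn x->', np.float64(49.4))
```

```bash
python3 -m creep '[[[0.004,0.003,0],2,0.3],[[0.014,0.01,0],7,0.3],[[0.028,0.02,0],13,0.3],[[0.042,0.03,0],20,0.3],[[0.056,0.04,0],27,0.3],[[0.07,0.05,0],34,0.3],[[0.082,0.059,0],40,0.3],[[0.093,0.067,0],45,0.3],[[0.1,0.072,0],48,0.3],[[0.102,0.074,0],49.4,0.3]]' 50; python3 -m creep '[[[0,0,0],0,0.3],[[0,0,0],0,0.3],[[0,0,0.005],0,0.3],[[0,0,0.01],0,0.3],[[0,0,0.02],0,0.3],[[0,0,0.03],0,0.3],[[0,0,0.04],0,0.3],[[0,0,0.045],0,0.3],[[0,0,0.045],0,0.3],[[0,0,0.045],0,0.3]]' 50; python3 - <<'E'
from h import *
s=arm.observe();im=snapshot("wrist");cv2.imwrite("pics/w5.png",im[:,:,::-1]);C=cam("wrist",s)
print(s['eef_pos'],s['finger_gap'],rel(s,(.560,.2307),76.1))
zt=s['eef_pos'][2]-.1709
L=np.array([.56,.2307]);R=Ro.from_euler('z',76.1,degrees=True).as_matrix()[:2,:2]
for n,P,z in(("layer",[(-.12,.09),(-.12,-.09),(.12,.09),(.12,-.09)],.016),("slat want",[(.12,.028),(.12,-.028)],zt+.012)):
    X=np.c_[np.array(P)@R.T+L,[z]*len(P)];print(n,proj(C,X).round())
E
```

```text
t: 19.15
eef_pos: [0.5603, 0.2294, 0.2936]
tcp_rot: [0.787, 0.617, -0.001, -0.0]
wrist_force: [-0.5, -0.4, -1.0]
finger_gap: 0.0543
grip_force: 53.7
t: 20.4
eef_pos: [0.561, 0.2291, 0.25]
tcp_rot: [0.787, 0.617, 0.0, 0.0]
wrist_force: [-0.4, 0.1, -0.8]
finger_gap: 0.0549
grip_force: 53.7
[0.56096918 0.22908384 0.25003546] 0.05485146880399733 (array([ 0.0013, -0.0013]), 'turn x->', np.float64(0.1))
layer [[148. 387.]
 [404. 387.]
 [104.   6.]
 [448.   6.]]
slat want [[185. -64.]
 [363. -63.]]
```

View pics/w5.png

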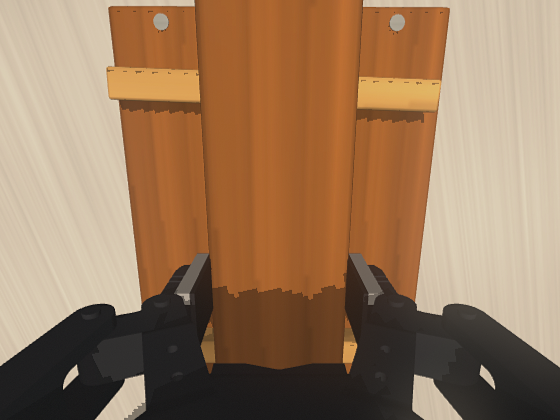

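The slat is centred over the middle slat: its centre column is about 278 and the layer's is 279. The layer corners are within 5 px of prediction. I'll lower it.

```bash
python3 -m creep '[[[0.001,0,0.008],0,0.3],[[0.001,0,0.02],0,0.3],[[0.001,0,0.03],0,0.3],[[0.001,0,0.038],0,0.3],[[0.001,0,0.042],0,0.3],[[0.001,0,0.044],0,0.3],[[0.001,0,0.045],0,0.3],[[0.001,0,0.046],0,0.3],[[0.001,0,0.0465],0,0.3],[[0.001,0,0.0465],0,0.3]]' 50
```

```text
t: 21.7
eef_pos: [0.561, 0.23, 0.2033]
tcp_rot: [0.787, 0.617, 0.0, 0.0]
wrist_force: [-0.8, 0.1, -1.0]
finger_gap: 0.0546
grip_force: 53.7
```

```bash
python3 -m creep '[[[0,0,0.0005],0,0.3],[[0,0,0.001],0,0.3],[[0,0,0.001],0,0.3],[[0,0,0.0015],0,0.3],[[0,0,0.0015],0,0.3],[[0,0,0.0015],0,0.3],[[0,0,0.0015],0,0.3],[[0,0,0.0015],0,0.3],[[0,0,0.0015],0,0.3],[[0,0,0.0015],0,0.3]]' 50
```

```text
t: 22.95
eef_pos: [0.5611, 0.23, 0.2029]
tcp_rot: [0.787, 0.617, 0.0, 0.0]
wrist_force: [-3.6, -2.0, 8.8]
finger_gap: 0.0542
grip_force: 54.7
```

```bash
python3 -m creep '[[[0,0,-0.001],0,0.6],[[0,0,-0.001],0,0.65],[[0,0,-0.001],0,0.7],[[0,0,-0.001],0,0.8],[[0,0,-0.001],0,0.9],[[0,0,-0.001],0,0.9],[[0,0,-0.015],0,0.9],[[0,0,-0.04],0,0.9],[[0,0,-0.07],0,0.9],[[0,0,-0.1],0,0.9]]' 50; python3 -m creep '[[[0,0,-0.04],0,0.9],[[0,0,-0.08],0,0.9],[[-0.04,0,-0.12],0,0.9],[[-0.1,0,-0.12],0,0.9],[[-0.16,0,-0.12],0,0.9],[[-0.22,0,-0.12],0,0.9],[[-0.26,0,-0.12],0,0.9],[[-0.28,0,-0.12],0,0.9],[[-0.28,0,-0.12],0,0.9],[[-0.28,0,-0.12],0,0.9]]'; python3 - <<'E'
from h import *
s=arm.observe();C=cam("wrist",s)
for n in("wrist","top","side"): cv2.imwrite(f"pics/{n}9.png",snapshot(n)[:,:,::-1])
im=np.vstack([cv2.imread("pics/top9.png")[60:240,60:400],cv2.imread("pics/side9.png")[70:220,120:460]])
cv2.imwrite("pics/end.png",cv2.resize(im,None,fx=1.7,fy=1.7))
E
```

```text
t: 24.2
eef_pos: [0.561, 0.23, 0.3037]
tcp_rot: [0.787, 0.617, 0.0, 0.0]
wrist_force: [1.3, 0.0, 0.0]
finger_gap: 0.0766
grip_force: 0.0
t: 25.45
eef_pos: [0.4941, -0.0415, 0.4223]
tcp_rot: [0.787, 0.617, 0.001, 0.0]
wrist_force: [0.0, 0.2, 0.0]
finger_gap: 0.0769
grip_force: 0.0
```

View pics/end.png

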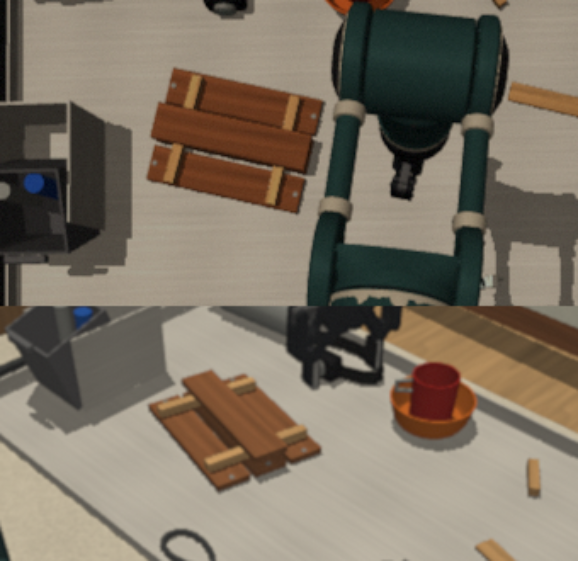

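The slat lies level over the middle of the layer on both sticks, its centre at about (232,137) in the crop. I'll do one numeric check and then hand in.

```bash
python3 - <<'E'
from h import *
C=cam("top");P=ray(C,np.array([(157,103),(313,133),(307,171),(151,139)])/1.7+60,.044)
d=P.mean(0)-[.5595,.2307];u=np.radians(76.1)
x,y=d@[np.sin(u),-np.cos(u)],d@[np.cos(u),np.sin(u)];print(x,y)
if abs(x)<.012 and abs(y)<.012: print(arm.finish_job())
E
```

```text
-0.002270953911219736 -0.0034434842079210885
the job is handed in; nothing more can be done
None
```

The job is handed in at about 25 s: the matching stick lies across the bare end at about y −79 mm, and the slat rests on both sticks within about 4 mm of centre by the camera check; the hand-in call returned no verdict.

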